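# Present a sample tube to the inspection camera

## Task

Take the sample tube that stands by itself at one end of the rack and hold it up for the inspection camera, cap upward: the middle of the tube midway between the crossbars at the tips of the camera's two prongs, and the tube parallel to those crossbars so that it lies square to the lens. Finish while still holding it there, motionless in the air and gripped by the fingers alone; do not touch the camera or its prongs, and leave the rack, the other tubes and everything else on the bench where they stand.

Things in the scene. Friction and masses are not known exactly. Their poses are not given: they have to be found in the camera images.
- sample_tube: the capped sample tube to inspect: round, 96 mm long, glass 12.5 mm diameter, cap 15.2 mm diameter over its top 16 mm (80 to 96 mm above the foot); about 14 g. Origin at the centre of its foot, z along the tube to the cap. Starts upright in the rack, alone at one end, two empty holes between it and the other tubes; its cap stands above the rack.
- tube_mid (a point): the middle of that tube, on its axis, 48 mm from the foot; axes as the tube's
- tube_rack: loose tube rack, 56 (x) x 170 (y) x 82 mm, 0.4 kg, at any yaw, on the left or right half of the bench; origin under its centre. Five 16 mm holes along its y at -60, -30, 0, 30, 60 mm; top plate 69 mm high, end plates at y = -82 and 82 mm rise to 82 mm, floor (under the tubes) 4 mm. The tube to take is at y = +60 mm, the others at -30 and -60 mm.
- tube_b: another, equal sample tube in the rack (y = -30 mm), origin at its foot; to be left
- tube_c: another, equal sample tube in the rack (y = -60 mm), origin at its foot; to be left
- camera: inspection camera, fixed: white box 70 x 56 x 50 mm with short black lens on a 290 mm post with 110 mm square foot. The lens looks to the robot side, 25 degrees downward. Two thin steel prongs, 90 mm apart, run forward beside it, each ending in a crossbar 40 mm long, 6 mm thick. Origin on the bench below the focus point; x level, from there to the post (192 mm), z up.
- focus (a point): the camera's focus point: midway between the centres of the two crossbars, 170 mm above the bench, 110 mm in front of the lens. x along the lens axis to the camera, y from prong to prong, z parallel to the crossbars: it leans 25 degrees from vertical, upper end away from the camera (to the robot side). Nothing stands below it.
- beaker: 150 ml beaker, 70 mm diameter, 83 mm high, origin under its centre; bystander
- coverslip_box: small coverslip box 34 x 34 x 22 mm, origin under its centre; bystander
Things that resemble listed ones, but are neither listed nor needed, are in the scene too. Leave any yellow look-alike of the tube_rack alone.

How it is judged (in metres and radians):
On the way:
1. the lone tube is drawn right out of the rack, into the air (height (world z) of sample_tube above 0.09 m and contact force between sample_tube and the fingers above 0.5 N), for 0.1 s.
At the end, for the whole second after the job is handed in: the tube's middle within 18 mm of the focus point, its axis within 0.2 rad of the crossbars' direction, cap up; at rest, held by the fingers, touching neither camera nor rack; rack, beaker and coverslip box moved under 30 mm, the rack upright with the other two tubes standing in it (distance between tube_mid and focus below 0.018 m and angle between the z axis of sample_tube and the z axis of focus, either way round below 0.2 rad and angle between sample_tube's own z axis and vertical below 0.9 rad and contact force between sample_tube and the fingers above 0.5 N and contact force between sample_tube and camera below 0.1 N and contact force between sample_tube and tube_rack below 0.1 N and height (world z) of sample_tube above 0.1 m and linear speed of sample_tube below 0.02 m/s and angular speed of sample_tube below 0.15 rad/s and distance of each of tube_rack, beaker, coverslip_box from where it was at the start of the episode below 0.03 m and angle between tube_rack's own z axis and vertical below 0.15 rad and height (world z) of each of tube_b, tube_c below 0.03 m and angle between each of tube_b, tube_c's own z axis and vertical below 0.3 rad); the arm keeps its last pose, push and grip.
It fails at once if the camera or its prongs are touched by the robot or the tube (more than 1 N) (contact force between any of the arm, the fingers, sample_tube and camera above 1 N).
It fails at once if the rack, another tube, the beaker or the coverslip box is carried off or knocked over: moved 30 mm or more (other tubes: 30 mm up or tilted 0.3 rad) (not (distance of each of tube_rack, beaker, coverslip_box from where it was at the start of the episode below 0.03 m and angle between tube_rack's own z axis and vertical below 0.15 rad and height (world z) of each of tube_b, tube_c below 0.03 m and angle between each of tube_b, tube_c's own z axis and vertical below 0.3 rad)).
It also fails if it takes over 35 s, if anything falls off the work surface, if the arm or the gripper's body presses on something with over 40 N, if the wrist force passes 120 N, or if a joint passes its speed limit or range.

## Robot

A 6-joint arm with a two-finger parallel gripper is mounted at the origin on a cart in front of the work surface, level with it; the furniture and walls round the work are solid. World frame = base frame: x ahead of the robot, y to its left, z up, the work surface at z = 0. Lengths are in m, angles in degrees, forces in N, time in s.
With the tool pointing down it reaches from about 0.275 to 0.85 m from the base axis. Payload 19 kg.
Tool frame: the origin (TCP) lies at the very end of the fingers, on their centre line; the grasp point (between the pads) lies 19 mm behind it; z points along the fingers, y is the line along which they close (so a half turn about z gives the same grasp; the last joint's range is limited). The gripper opens to 85 mm and grips with 20 to 120 N. Pads are 22 mm wide; open, the fingers measure 114 mm over their backs; the gripper's body (76 mm by 85 mm) begins 54 mm behind the grasp point. The pads swing forward as they close: fully open they stand 13 mm farther back than shut.
Start: joints at [-75, 8.623, 82.357, -0, 89.026, -7.678], TCP at [0.222, -0.531, 0.204] pointing down, gripper open.
Joint ranges: [-160.23, 160.23], [-39.13, 120.54], [6.94, 153.29], [-79.49, 259.48], [9.18, 160.14], [-161.06, 161.06]. Speed limits (degrees/s): [108.29, 108.29, 127.2, 172.46, 172.46, 172.46].

## Interface

Orientations are given as [roll, pitch, yaw] about the fixed x, y, z axes, in that order (R = Rz(yaw) Ry(pitch) Rx(roll)).
In Python, from bench import observe, grab_frame, job_done gives the robot as it stands.
- The arm moves only by the tool move_arm, never from a script. Its argument "deltas" is a list of rows, each a list of 7 numbers: the shift along the tool's x, y, z each as a share of 300 mm, from -1 to 1, then the turn, a rotation vector about the tool's x, y, z each as a share of 60 degrees, from -1 to 1, then the gripper command: -1 is shut, 1 is fully open, values between are in proportion. In form: [[x, y, z, wx, wy, wz, gripper], ...]. A call has 1 to 5 rows; each row shifts and turns the commanded pose from where the row before left it, along the tool's axes as they then stand; what a row does not reach is not made up. A row lasts 1/12 s, in which the tool goes at most 41.7 mm and 7.16 degrees, less where a joint would pass 70% of its speed; a pose out of reach is approached as far as the arm can. A call with a number of a shift or a turn outside -1 to 1 is refused whole. A call with a gripper value outside its range is refused whole. The fingers move at their own pace and stop on an object; "grip_force" is the grip in N (left out, the last holds). Time passes only in rows, so rows that do not move let the fingers close. It gives the time, the measured TCP pose, the force, the opening and the grip force at its end, in the units of the state.
- observe(): the state, without advancing time (a new reading comes with each control period).
- grab_frame(name): name is "scene" or "side" or "wrist"; returns a dict with "img" (400x640x3 uint8, red, green, blue), "camera_matrix" (3x3 intrinsics, pixels), "rvec" (rotation vector, rad) and "tvec" (3), from world to camera coordinates, as OpenCV has them. Camera axes: x right, y down, z forward; pixel columns grow to the right and rows downward; lengths in m; the calibration is good to about 2 mm. A picture is of the moment at which its call begins. There is no depth.
- job_done(): hands the job in; it is judged then, once.
The state is a dict: "t": time; "joints": joint angles; "joint_velocities": joint speeds; "tau": joint torques, N m; "tcp_pos": TCP position; "eef_rot": TCP orientation; "force": force on the tool from outside, world axes, zero at the start; "wrist_torque": the same for the moment, N m; "width": finger opening in m; "grasp_force": force on a finger pad.
Only numpy, scipy, OpenCV 4.12 (cv2) and the standard library are available. Lean on these libraries where they do the work, as an engineer would, in place of code of your own. Each camera call takes 0.05 s, during which the arm holds its last target. There are 200 camera calls.

## Working session

There is one attempt and no reset: what is moved stays moved. The work goes in short steps, Python scripts to look and compute and a tool call to move; the robot and the scene stay as the last step left them, time stands still between calls to the robot, and variables do not carry over. Pictures are saved under pics/ and viewed, at most 10 in all, crops included, and the job is handed in when it is done.

Besides the shell and the picture viewer there is one more tool, called after "Call:" in YAML: its name, and indented under it one key for each argument. move_arm: Moves the arm, as the interface text tells. Its arguments: {"type":"object","properties":{"deltas":{"type":"array"},"grip_force":{"type":"number"}},"required":["deltas"]}

```bash
mkdir -p pics; cat > h.py <<'E'
import numpy as np,cv2,pickle,os
from scipy.spatial.transform import Rotation as R
def load(n): return pickle.load(open(f'pics/{n}.pkl','rb'))
def save(cam,n):
    from bench import grab_frame
    f=grab_frame(cam); pickle.dump(f,open(f'pics/{n}.pkl','wb')); cv2.imwrite(f'pics/{n}.png',cv2.cvtColor(f['img'],cv2.COLOR_RGB2BGR)); return f
def ray(f,u,v):
    M=cv2.Rodrigues(np.array(f['rvec'],float))[0]; t=np.array(f['tvec'],float).ravel()
    d=M.T@np.linalg.inv(f['camera_matrix'])@np.array([u,v,1.]); return -M.T@t,d/np.linalg.norm(d)
def at_z(f,u,v,z):
    c,d=ray(f,u,v); return c+d*(z-c[2])/d[2]
def proj(f,P): return cv2.projectPoints(np.array(P,float).reshape(-1,3),np.array(f['rvec'],float),np.array(f['tvec'],float),np.array(f['camera_matrix'],float),None)[0].reshape(-1,2)
def tri(obs):
    A=np.zeros((3,3));b=np.zeros(3)
    for f,u,v in obs:
        c,d=ray(f,u,v);Q=np.eye(3)-np.outer(d,d);A+=Q;b+=Q@c
    X=np.linalg.solve(A,b); return X
E
python3 - <<'E'
from h import *
for c in('scene','side'):
    f=save(c,c+'0'); print(c,ray(f,320,200))
from bench import observe
print(observe())
E
```

```text
scene (array([-0.40493952,  0.14822975,  0.69705362]), array([ 0.84629322, -0.18137382, -0.50089053]))
side (array([ 0.44483717, -0.79343553,  0.61939682]), array([ 0.11445707,  0.81531622, -0.56759055]))
{'t': 0.1, 'joints': array([-7.49997279e+01,  8.64705049e+00,  8.23883636e+01, -4.83417068e-04,
        8.90249335e+01, -7.67445951e+00]), 'joint_velocities': array([ 0.02070152,  0.02297848, -0.06053818, -0.04510953, -0.05780941,
        0.1101682 ]), 'tau': array([ 3.81511447e-03, -7.14383698e+01, -5.71791387e+01, -4.54837673e-04,
        7.18879470e-03, -3.16261662e-05]), 'tcp_pos': array([ 0.22160738, -0.53031853,  0.20365457]), 'eef_rot': array([-1.79940128e+02, -7.58006770e-03,  2.26747362e+01]), 'force': array([ 0.35251163,  0.40061242, -0.70317859]), 'wrist_torque': array([ 0.01173301, -0.01698275,  0.03226271]), 'grasp_force': 0.0, 'width': 0.08542542744831678}
```

View pics/scene0.png

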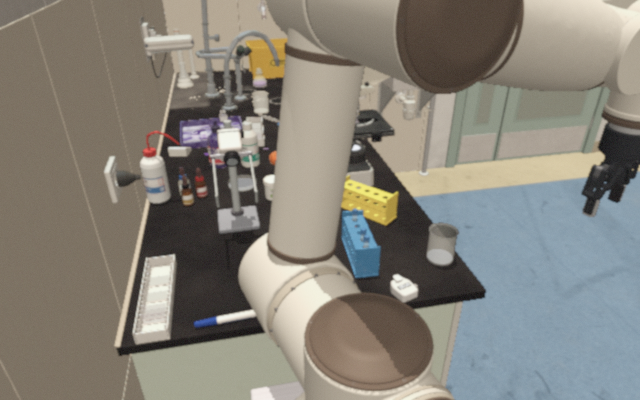

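View pics/side0.png

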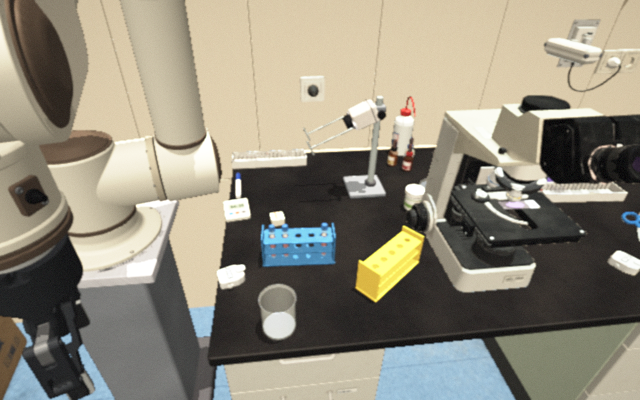

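The scene view shows the blue rack at (360,243) and the inspection camera at (235,180). In the side view the blue rack is at (298,245) with its tubes, the yellow look-alike at (390,265), the camera head at (360,115) and its prongs at (310,135). I'll zoom in next.

```bash
python3 - <<'E'
import cv2
s=cv2.imread('pics/side0.png');c=cv2.imread('pics/scene0.png')
a=cv2.resize(s[210:280,250:350],(800,560),interpolation=cv2.INTER_CUBIC);cv2.imwrite('pics/c1.png',a)
b=cv2.resize(s[90:200,290:400],(400,400),interpolation=cv2.INTER_CUBIC)
d=cv2.resize(c[120:240,195:295],(333,400),interpolation=cv2.INTER_CUBIC)
import numpy as np
cv2.imwrite('pics/c2.png',np.hstack([b,d]))
E
```

```text
(no output)
```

View pics/c1.png

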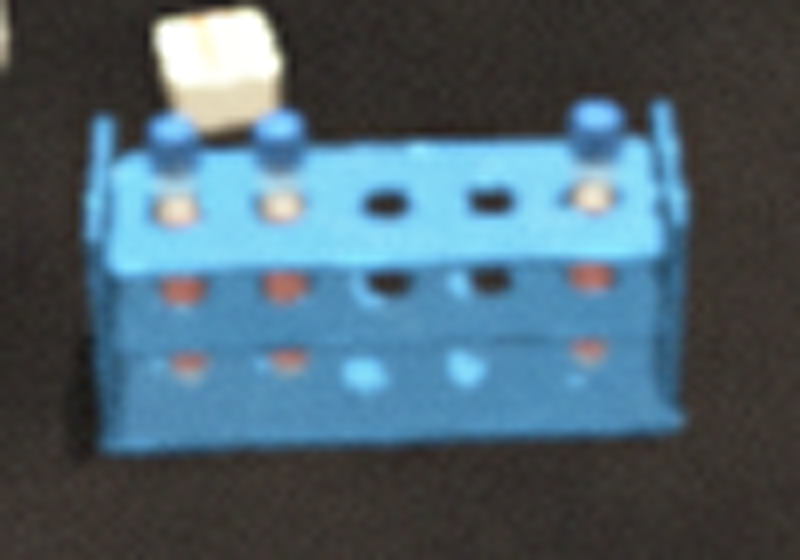

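View pics/c2.png

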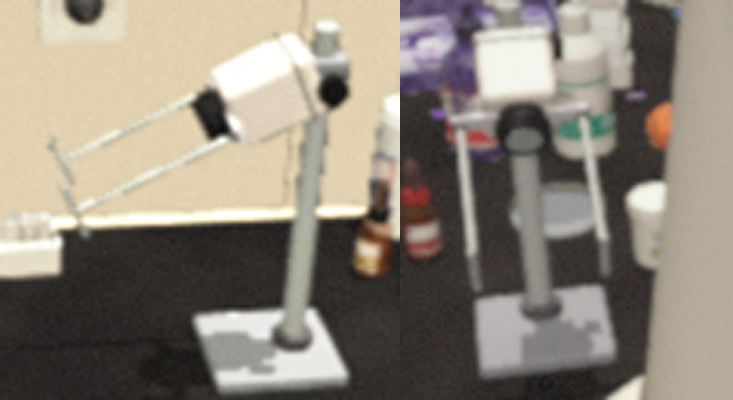

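The lone tube is the right-hand cap in the side view, at about (324.6,226.3), with two empty holes to its left. The two caps at (271.6,228) and (285,227.5) are the ones to leave. The yellow rack is empty, and the coverslip box is behind at (277,218). The crossbar tips are resolved in both views, so I'll fit poses.

```bash
cat > fit.py <<'E'
from h import *
from scipy.optimize import least_squares as ls
S=load('side0');C=load('scene0')
sd=lambda u,v:(290+u/3.636,90+v/3.636); sc=lambda u,v:(195+(u-400)/3.333,120+v/3.333); rk=lambda u,v:(250+u/8,210+v/8)
def W(p,P): return R.from_euler('z',p[2]).apply(P)+[p[0],p[1],0]
def run(feat,p0,nm):
    def r(p): return np.concatenate([(proj(f,W(p,P))-uv).ravel() for f,P,uv in feat])
    s=ls(r,p0,loss='soft_l1'); print(nm,s.x[:2].round(4),np.degrees(s.x[2]).round(2)); print(r(s.x).reshape(-1,2).round(1).tolist()); return s.x
s25,c25=np.sin(np.radians(25)),np.cos(np.radians(25))
def bar(y,k): return [-k*s25,y,.17+k*c25]
cam=[(S,bar(.045,.02),sd(52,142)),(S,bar(.045,-.02),sd(70,182)),(S,bar(-.045,.02),sd(65,190)),(S,bar(-.045,-.02),sd(85,232)),
(C,bar(.045,-.02),sc(477,290)),(C,bar(-.045,-.02),sc(605,275)),
(S,[.137,-.055,.012],sd(215,380)),(S,[.247,-.055,.012],sd(347,370)),(S,[.137,.055,.012],sd(193,315)),(S,[.192,0,.29],sd(327,22))]
pc=run(cam,[.5,.2,0],'camera')
rack=[(S,[0,-.06,.092],rk(173,142)),(S,[0,-.03,.092],rk(281,140)),(S,[0,.06,.092],rk(597,130)),(S,[0,0,.069],rk(387,203)),(S,[0,.03,.069],rk(492,201)),
(S,[.028,-.085,0],rk(103,450)),(S,[.028,.085,0],rk(684,428))]
pr=run(rack,[.4,0,-np.pi/2],'rack')
print('tube',W(pr,[0,.06,.1]),'focus',W(pc,[0,0,.17]))
a=cv2.imread('pics/scene0.png')
for p in proj(C,W(pr,[[x,y,z] for x in(-.028,.028) for y in(-.085,.085) for z in (0,.082)]+[[0,.06,.1]])): cv2.circle(a,tuple(int(q) for q in p.round()),1,(0,0,255),-1)
for p in proj(C,W(pc,[bar(y,k) for y in(-.045,.045) for k in(-.02,0,.02)]+[[.137,y,.012] for y in(-.055,.055)])): cv2.circle(a,tuple(int(q) for q in p.round()),1,(0,0,255),-1)
b=cv2.resize(a[120:300,190:390],(800,600)[:1]+(720,),interpolation=cv2.INTER_CUBIC)
b=cv2.resize(b,(660,594)); cv2.imwrite('pics/c3.png',b)
np.save('p.npy',[pc,pr])
E
python3 fit.py
```

```text
camera [0.5369 0.1424] 3.19
[[-2.2, -0.1], [-1.3, 0.1], [-1.0, 0.3], [-0.4, 0.5], [-0.4, -1.6], [-0.2, -2.3], [6.7, 0.4], [5.6, -0.0], [3.8, -0.6], [-2.0, -0.0]]
rack [ 0.4883 -0.1391] -93.15
[[0.3, 0.2], [0.0, 0.1], [-0.0, 0.1], [0.1, -0.4], [-0.0, -0.6], [0.0, 0.2], [-0.4, 0.3]]
tube [ 0.54823749 -0.14243368  0.1       ] focus [0.53690845 0.14242674 0.17      ]
```

View pics/c3.png

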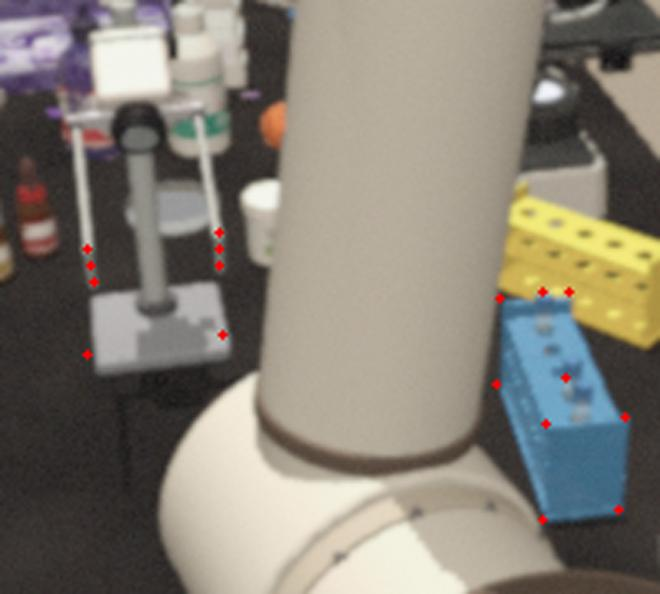

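The overlay agrees with the rack in the scene view, with the tube top at crop (543,292). The camera foot turns out not to be centred under the post, so I'll refit the camera pose without it.

```bash
python3 - <<'E'
import re
t=open('fit.py').read()
i=t.index("(S,[.137,-.055,.012]");j=t.index("pc=run")
t=t[:i]+"(C,bar(.045,0),sc(475,268)),(C,bar(-.045,0),sc(603,253)),(S,[.192,0,.012],sd(292,335)),(C,[.192,0,.012],sc(540,308)),(S,[.192,0,.29],sd(327,24)),(S,[.11*c25,0,.17+.11*s25],sd(206,115))]\n"+t[j:]
t=t.replace("print('tube'","""
for fs in((S,),(C,)): run([q for q in cam if q[0] is fs[0]],[.5,.2,0],'one')
for y,a,b in((.045,(61,162),(475,268)),(-.045,(75,211),(603,253))): print('tri',tri([(S,*sd(*a)),(C,*sc(*b))]))
print('tube'""")
open('fit.py','w').write(t)
E
python3 fit.py
```

```text
camera [0.5402 0.1425] 1.27
[[-0.6, -0.2], [0.3, 0.1], [-0.4, 0.3], [0.3, 0.5], [-0.3, -2.6], [-0.2, -2.7], [-0.5, -1.0], [0.3, -1.1], [-0.4, 2.5], [-0.5, 0.5], [-0.1, 0.2], [-2.2, 2.5]]
rack [ 0.4883 -0.1391] -93.15
[[0.3, 0.2], [0.0, 0.1], [-0.0, 0.1], [0.1, -0.4], [-0.0, -0.6], [0.0, 0.2], [-0.4, 0.3]]
one [0.5419 0.1454] 2.11
[[-0.3, -0.6], [0.5, -0.4], [0.4, -0.2], [1.0, -0.0], [-0.4, 1.6], [-0.1, -0.5], [-1.9, 1.8]]
one [0.5334 0.1426] 0.93
[[-0.3, -1.2], [0.1, -1.2], [-0.4, 0.4], [0.6, 0.4], [0.1, 1.7]]
tri [0.53895842 0.18711451 0.16879351]
tri [0.54071005 0.09901481 0.16911776]
tube [ 0.54823749 -0.14243368  0.1       ] focus [0.54024031 0.1425198  0.17      ]
```

The crossbar centres triangulate to z 0.169 (they should be 0.170) and 88 mm apart (should be 90), so the fit is good. The lone tube is at (0.548,-0.142) and the focus at about (0.540,0.143,0.170). Moving above the tube.

Call:
move_arm:
  deltas:
    - [0.1, -0.052, 0, 0, 0, 0, 1]
    - [0.1, -0.052, 0, 0, 0, 0, 1]
    - [0.1, -0.052, 0, 0, 0, 0, 1]
    - [0.1, -0.052, 0, 0, 0, 0, 1]
    - [0.1, -0.052, 0, 0, 0, 0, 1]
  grip_force: 30

```text
t: 0.52
tcp_pos: [0.3306, -0.3993, 0.2039]
eef_rot: [-180.0, -0.0, 22.7]
force: [0.6, -0.4, -0.0]
width: 0.0854
grasp_force: 0.0
```

Call:
move_arm:
  deltas:
    - [0.1, -0.052, 0, 0, 0, 0, 1]
    - [0.1, -0.052, 0, 0, 0, 0, 1]
    - [0.1, -0.052, 0, 0, 0, 0, 1]
    - [0.1, -0.052, 0, 0, 0, 0, 1]
    - [0.1, -0.052, 0, 0, 0, 0, 1]

```text
t: 0.93
tcp_pos: [0.439, -0.2693, 0.204]
eef_rot: [-180.0, 0.0, 22.7]
force: [0.4, -1.5, -0.7]
width: 0.0854
grasp_force: 0.0
```

Call:
move_arm:
  deltas:
    - [0.1, -0.052, 0, 0, 0, 0, 1]
    - [0.1, -0.052, 0, 0, 0, 0, 1]
    - [0.1, -0.052, 0, 0, 0, 0, 1]
    - [0.1, -0.052, 0, 0, 0, 0, 1]
    - [0.1, -0.052, 0, 0, 0, 0, 1]

```text
t: 1.35
tcp_pos: [0.5474, -0.1395, 0.204]
eef_rot: [-180.0, 0.0, 22.7]
force: [0.4, -0.9, -0.4]
width: 0.0851
grasp_force: 0.0
```

Call:
move_arm:
  deltas:
    - [0, 0, 0, 0, 0, 0.086, 1]
    - [0, 0, 0, 0, 0, 0.086, 1]
    - [0, 0, 0, 0, 0, 0.086, 1]
    - [0, 0, 0, 0, 0, 0.086, 1]
    - [0, 0, 0, 0, 0, 0.086, 1]

```text
t: 1.77
tcp_pos: [0.5466, -0.1409, 0.2038]
eef_rot: [-180.0, 0.0, -3.4]
force: [-0.8, -0.7, 0.1]
width: 0.0853
grasp_force: 0.0
```

```bash
python3 - <<'E'
from h import *
from bench import observe
o=observe();print(o['t'],o['tcp_pos'],o['eef_rot'],o['joints'].round(1))
f=save('wrist','w1'); print(proj(f,[[.548,-.142,.1],[.548,-.142,.069]]), ray(f,320,200))
E
```

```text
1.7667 [ 0.54655196 -0.14091595  0.20377622] [-1.79980667e+02  4.67998393e-02 -3.36278654e+00] [-22.3   7.4  83.8   0.   88.9  71.1]
[[321.33132483 191.46617982]
 [321.31440641 184.69280162]] (array([ 0.61518717, -0.14574219,  0.37308369]), array([-0.2676361 ,  0.01968099, -0.96331904]))
```

View pics/w1.png

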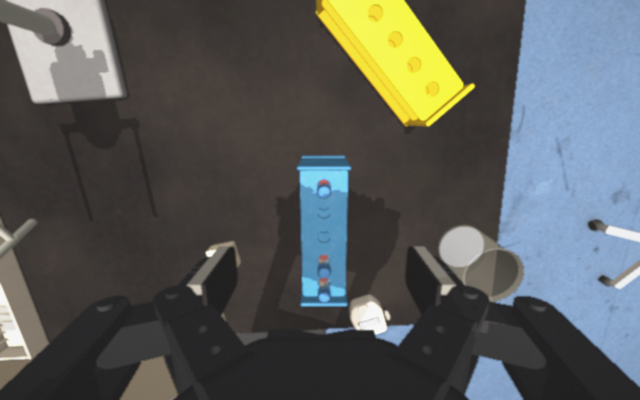

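The wrist view shows the lone cap at about (324,189), against a prediction of (321,191). The two empty holes and then the other two caps (324,265) and (324,288) are below it, and the beaker and coverslip box are clear of the fingers. I'll refine the position.

```bash
python3 - <<'E'
from h import *
f=load('w1');print(at_z(f,324,190,.096),at_z(f,324,289,.096),at_z(f,324,186,.096))
g=cv2.resize(f['img'][165:315,285:365],(400,750)[:1]+(750,),interpolation=cv2.INTER_CUBIC)
a=cv2.resize(f['img'][150:230,280:370],(675,600),interpolation=cv2.INTER_CUBIC)
cv2.imwrite('pics/c4.png',a[:,:,::-1])
E
```

```text
[ 0.54837195 -0.14470687  0.096     ] [ 0.43534865 -0.13842754  0.096     ] [ 0.55247545 -0.14493485  0.096     ]
```

View pics/c4.png

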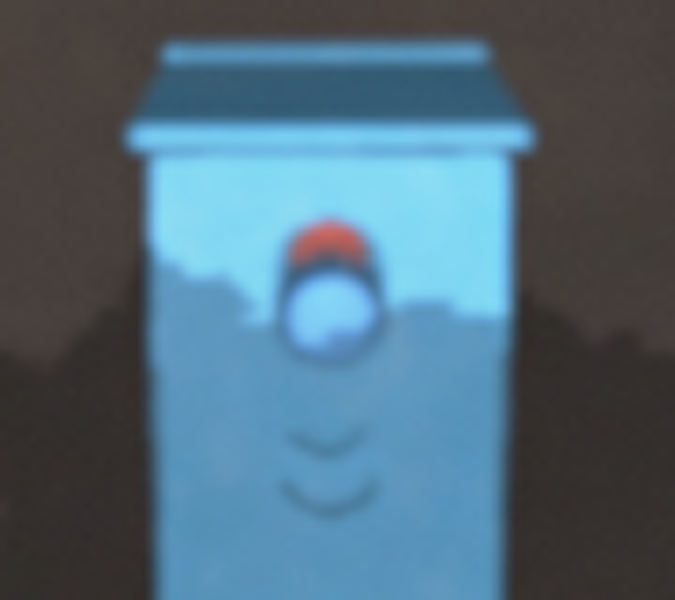

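The cap centre is at (324.1,192.4) in the wrist view, so the tube is at about (0.547,-0.1435), within 1.5 mm of the earlier fit. Descending and gripping.

Call:
move_arm:
  deltas:
    - [0, 0.009, 0.09, 0, 0, 0, 1]
    - [0, 0, 0.09, 0, 0, 0, 1]
    - [0, 0, 0.09, 0, 0, 0, 1]
    - [0, 0, 0.09, 0, 0, 0, 1]
    - [0, 0, 0.073, 0, 0, 0, 1]
  grip_force: 30

```text
t: 2.23
tcp_pos: [0.5458, -0.1436, 0.0722]
eef_rot: [-180.0, 0.1, -3.0]
force: [-0.7, 0.4, 0.5]
width: 0.0851
grasp_force: 0.0
```

Call:
move_arm:
  deltas:
    - [0, 0, 0, 0, 0, 0, 0]
    - [0, 0, 0, 0, 0, 0, -0.2]
    - [0, 0, 0, 0, 0, 0, -0.5]
    - [0, 0, 0, 0, 0, 0, -0.7]
    - [0, 0, 0, 0, 0, 0, -1]

```text
t: 2.65
tcp_pos: [0.5472, -0.1441, 0.0758]
eef_rot: [180.0, -0.1, -3.1]
force: [-0.5, 0.5, 0.8]
width: 0.0258
grasp_force: 0.0
```

Call:
move_arm:
  deltas:
    - [0, 0, 0, 0, 0, 0, -1]
    - [0, 0, 0, 0, 0, 0, -1]
    - [0, 0, 0, 0, 0, 0, -1]
    - [0, 0, 0, 0, 0, 0, -1]
    - [0, 0, 0, 0, 0, 0, -1]

```text
t: 3.07
tcp_pos: [0.5465, -0.1438, 0.0744]
eef_rot: [-180.0, -0.0, -3.1]
force: [-0.3, -0.2, -0.9]
width: 0.0001
grasp_force: 0.0
```

The fingers closed on nothing. I'll look before doing anything else.

```bash
python3 - <<'E'
from h import *
f=save('side','s2');w=save('wrist','w2')
P=[[.547,-.1435,.1],[.547,-.1435,.069],[.5465,-.1438,.0744]]
print(proj(f,P),proj(w,P))
a=cv2.resize(f['img'][180:280,250:400],(750,500),interpolation=cv2.INTER_CUBIC)[:, :450]
b=cv2.resize(w['img'][100:400,220:430],(350,500),interpolation=cv2.INTER_CUBIC)
cv2.imwrite('pics/c5.png',np.hstack([a,b])[:,:,::-1])
E
```

```text
[[324.21951385 223.96816048]
 [323.88466894 234.46962531]
 [323.74523912 232.7685631 ]] [[319.10809207 249.31517323]
 [319.425447   228.81291526]
 [319.8894117  232.60374864]]
```

View pics/c5.png

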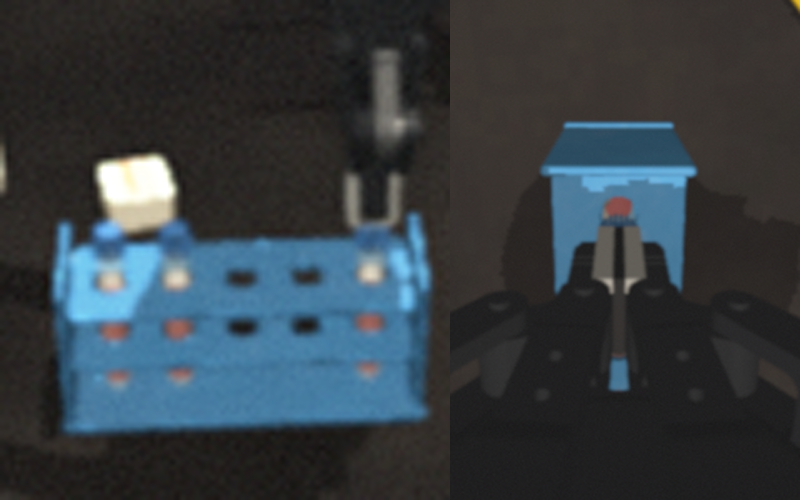

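The side crop shows the shut fingertips at about (324.6,225), level with the cap top. They closed just above the cap, which stands undisturbed. The real tips therefore seem to be about 22 mm higher than the TCP reading. I'll check this by feeling for the cap top (z=0.100) in small steps.

Call:
move_arm:
  deltas:
    - [0, 0, 0.004, 0, 0, 0, -1]
    - [0, 0, 0, 0, 0, 0, -1]

```text
t: 3.33
tcp_pos: [0.5464, -0.1438, 0.0728]
eef_rot: [-180.0, 0.0, -3.1]
force: [-0.3, -1.2, -0.4]
width: -0.0001
grasp_force: 0.0
```

Call:
move_arm:
  deltas:
    - [0, 0, 0.004, 0, 0, 0, -1]
    - [0, 0, 0, 0, 0, 0, -1]

```text
t: 3.5
tcp_pos: [0.5469, -0.144, 0.0724]
eef_rot: [180.0, -0.1, -3.1]
force: [-0.5, 0.7, 5.2]
width: 0.0002
grasp_force: 2.5
```

Contact registers at TCP reading 0.072, so the shut tips really sit about 28 mm above the reading. I'll lift a little, open, go down to a reading of about 0.047, and close.

Call:
move_arm:
  deltas:
    - [0, 0, -0.07, 0, 0, 0, -1]
    - [0, 0, 0, 0, 0, 0, 1]
    - [0, 0, 0, 0, 0, 0, 1]
    - [0, 0, 0, 0, 0, 0, 1]
    - [0, 0, 0, 0, 0, 0, 1]

```text
t: 3.92
tcp_pos: [0.5462, -0.1437, 0.0922]
eef_rot: [-180.0, 0.1, -3.1]
force: [0.1, 0.1, 0.3]
width: 0.0484
grasp_force: 0.0
```

Call:
move_arm:
  deltas:
    - [0, 0, 0, 0, 0, 0, 1]
    - [0, 0, 0, 0, 0, 0, 1]
    - [0, 0, 0, 0, 0, 0, 1]
    - [0, 0, 0.04, 0, 0, 0, 1]
    - [0, 0, 0.03, 0, 0, 0, 1]

```text
t: 4.33
tcp_pos: [0.5465, -0.1438, 0.0709]
eef_rot: [-180.0, -0.0, -3.1]
force: [0.1, -0.2, 0.3]
width: 0.0855
grasp_force: 0.0
```

Call:
move_arm:
  deltas:
    - [0, 0, 0.03, 0, 0, 0, 1]
    - [0, 0, 0.03, 0, 0, 0, 1]
    - [0, 0, 0.024, 0, 0, 0, 1]
    - [0, 0, 0, 0, 0, 0, 1]
    - [0, 0, 0, 0, 0, 0, 1]

```text
t: 4.75
tcp_pos: [0.5463, -0.1437, 0.0463]
eef_rot: [-180.0, 0.0, -3.1]
force: [-0.1, 0.3, 0.3]
width: 0.0855
grasp_force: 0.0
```

Call:
move_arm:
  deltas:
    - [0, 0, 0, 0, 0, 0, 0]
    - [0, 0, 0, 0, 0, 0, 0]
    - [0, 0, 0, 0, 0, 0, -0.2]
    - [0, 0, 0, 0, 0, 0, -0.4]
    - [0, 0, 0, 0, 0, 0, -0.4]
  grip_force: 20

```text
t: 5.17
tcp_pos: [0.5466, -0.1438, 0.0469]
eef_rot: [180.0, -0.0, -3.1]
force: [0.5, -1.1, 1.2]
width: 0.0261
grasp_force: 0.0
```

Call:
move_arm:
  deltas:
    - [0, 0, 0, 0, 0, 0, -0.6]
    - [0, 0, 0, 0, 0, 0, -0.8]
    - [0, 0, 0, 0, 0, 0, -1]
    - [0, 0, 0, 0, 0, 0, -1]
    - [0, 0, 0, 0, 0, 0, -1]

```text
t: 5.58
tcp_pos: [0.5466, -0.1438, 0.0468]
eef_rot: [-180.0, -0.0, -3.1]
force: [-0.2, 0.4, 2.4]
width: 0.0143
grasp_force: 19.5
```

Width 14.3 mm with 19.5 N, so the cap is held. Firming the grip and drawing it straight out.

Call:
move_arm:
  deltas:
    - [0, 0, 0, 0, 0, 0, -1]
    - [0, 0, 0, 0, 0, 0, -1]
    - [0, 0, -0.04, 0, 0, 0, -1]
    - [0, 0, -0.07, 0, 0, 0, -1]
    - [0, 0, -0.09, 0, 0, 0, -1]
  grip_force: 40

```text
t: 6.0
tcp_pos: [0.5456, -0.1435, 0.1066]
eef_rot: [-179.9, 0.2, -3.1]
force: [-0.5, 0.3, 1.1]
width: 0.0137
grasp_force: 39.0
```

Call:
move_arm:
  deltas:
    - [0, 0, -0.1, 0, 0, 0, -1]
    - [0, 0, -0.1, 0, 0, 0, -1]
    - [0, 0, -0.08, 0, 0, 0, -1]
    - [0, 0, -0.04, 0, 0, 0, -1]
    - [0, 0, 0, 0, 0, 0, -1]

```text
t: 6.42
tcp_pos: [0.5473, -0.1441, 0.2059]
eef_rot: [179.9, -0.2, -3.1]
force: [-0.4, -0.1, 0.3]
width: 0.014
grasp_force: 39.0
```

```bash
python3 - <<'E'
from h import *
from bench import observe
o=observe();print(o['tcp_pos'],o['width'],o['grasp_force'])
f=save('side','s3'); im=f['img'].astype(int)
t=o['tcp_pos']
# expected tube, if foot rose with the TCP (reading 0.0468 at foot 0.004)
z0=.004+t[2]-.0468
P=[[t[0],t[1],z0+k] for k in(0,.048,.08,.096)];print(proj(f,P).round(1).tolist())
a=f['img'][120:280,250:400].copy()
b=cv2.resize(a,(562,600),interpolation=cv2.INTER_CUBIC);cv2.imwrite('pics/c6.png',b[:,:,::-1])
E
```

```text
[ 0.54727919 -0.14413434  0.20589414] 0.013970740037529598 38.95390212535858
[[325.1, 201.3], [325.7, 182.6], [326.1, 169.3], [326.4, 162.4]]
```

View pics/c6.png

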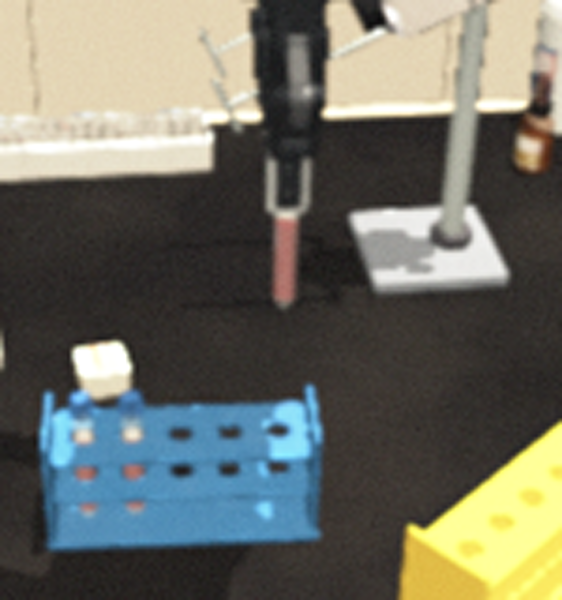

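The tube is held vertical and out of the rack, with its foot at (325.8,201.4) against a prediction of (325.1,201.3). The rack and the other tubes are undisturbed. Tube mid is therefore 5 mm behind the reported TCP. I'll swing round on the robot side of the prongs, then tilt.

Call:
move_arm:
  deltas:
    - [-0.047, -0.093, 0, 0, 0, 0, -1]
    - [-0.047, -0.093, 0, 0, 0, 0, -1]
    - [-0.047, -0.093, 0, 0, 0, 0, -1]
    - [-0.047, -0.093, 0, 0, 0, 0, -1]
    - [-0.047, -0.093, 0, 0, 0, 0, -1]

```text
t: 6.88
tcp_pos: [0.4822, 0.0005, 0.2009]
eef_rot: [-180.0, 0.2, -3.1]
force: [1.0, 0.6, 0.0]
width: 0.0137
grasp_force: 39.0
```

Call:
move_arm:
  deltas:
    - [-0.047, -0.093, 0, 0, 0, 0, -1]
    - [-0.047, -0.093, 0, 0, 0, 0, -1]
    - [-0.047, -0.093, 0, 0, 0, 0, -1]
    - [-0.047, -0.093, 0, 0, 0, 0, -1]
    - [-0.047, -0.093, 0, 0, 0, 0, -1]

```text
t: 7.3
tcp_pos: [0.4194, 0.1435, 0.2011]
eef_rot: [180.0, 0.1, -3.1]
force: [0.2, 1.3, -0.1]
width: 0.0129
grasp_force: 39.0
```

Call:
move_arm:
  deltas:
    - [0, 0, 0, 0, 0, -0.037, -1]
    - [0, 0, 0, 0, 0, -0.037, -1]
    - [0, 0, 0, 0, 0.05, 0, -1]
    - [0, 0, 0, 0, 0.05, 0, -1]
    - [0, 0, 0, 0, 0.05, 0, -1]

```text
t: 7.72
tcp_pos: [0.4204, 0.1424, 0.2009]
eef_rot: [180.0, -9.0, 1.3]
force: [0.3, 0.1, -0.2]
width: 0.0137
grasp_force: 39.0
```

Call:
move_arm:
  deltas:
    - [0, 0, 0, 0, 0.055, 0, -1]
    - [0, 0, 0, 0, 0.055, 0, -1]
    - [0, 0, 0, 0, 0.055, 0, -1]
    - [0, 0, 0, 0, 0.055, 0, -1]
    - [0, 0, 0, 0, 0.047, 0, -1]

```text
t: 8.13
tcp_pos: [0.4202, 0.1423, 0.201]
eef_rot: [180.0, -25.1, 1.3]
force: [-0.7, 0.3, -0.4]
width: 0.0134
grasp_force: 38.9
```

```bash
cat > nxt.py <<'E'
from h import *
from bench import observe
o=observe();t=np.array(o['tcp_pos']);Rm=R.from_euler('xyz',o['eef_rot'],degrees=True).as_matrix()
u=-Rm[:,2];mid=t+.0052*u;F=np.array([.540,.143,.170])
print(o['t'],t.round(4),np.round(o['eef_rot'],1),o['joints'].round(1),'u',u.round(3),'mid',mid.round(4),'w',o['width'],o['grasp_force'],'F',o['force'])
print('to focus, tool share',(Rm.T@(F-mid)/.3).round(4))
n=F-[.06,0,0];print('to 60mm before',(Rm.T@(n-mid)/.3).round(4))
E
python3 nxt.py
```

```text
8.1333 [0.4202 0.1423 0.201 ] [180.  -25.1   1.3] [ 12.5 -25.1 115.7  -5.2  64.9 102.3] u [-0.423 -0.01   0.906] mid [0.418  0.1423 0.2057] w 0.013435353874916145 38.94331097602844 F [-0.68540122  0.29874099 -0.38894694]
to focus, tool share [0.318  0.0071 0.2799]
to 60mm before [0.1369 0.0024 0.1953]
```

Call:
move_arm:
  deltas:
    - [0.027, 0, 0.039, 0, 0, 0, -1]
    - [0.027, 0, 0.039, 0, 0, 0, -1]
    - [0.027, 0, 0.039, 0, 0, 0, -1]
    - [0.027, 0, 0.039, 0, 0, 0, -1]
    - [0.029, 0.002, 0.039, 0, 0, 0, -1]

```text
t: 8.55
tcp_pos: [0.4826, 0.1432, 0.1648]
eef_rot: [180.0, -24.9, 1.3]
force: [-0.4, 0.2, -0.1]
width: 0.0137
grasp_force: 39.0
```

Call:
move_arm:
  deltas:
    - [0.018, 0.0005, 0.0085, 0, 0, 0, -1]
    - [0.018, 0.0005, 0.0085, 0, 0, 0, -1]
    - [0.018, 0.0005, 0.0085, 0, 0, 0, -1]
    - [0.018, 0.0005, 0.0085, 0, 0, 0, -1]
    - [0.018, 0.0005, 0.0085, 0, 0, 0, -1]

```text
t: 8.97
tcp_pos: [0.5132, 0.1433, 0.1673]
eef_rot: [-180.0, -25.0, 1.3]
force: [-0.2, -1.1, -0.1]
width: 0.0136
grasp_force: 39.0
```

Call:
move_arm:
  deltas:
    - [0.018, 0.0005, 0.0085, 0, 0, 0, -1]
    - [0.018, 0.0005, 0.0085, 0, 0, 0, -1]
    - [0.018, 0.0005, 0.0085, 0, 0, 0, -1]
    - [0.018, 0.0005, 0.0085, 0, 0, 0, -1]
    - [0.016, 0.0005, 0.0085, 0, 0, 0, -1]

```text
t: 9.38
tcp_pos: [0.5427, 0.1431, 0.1666]
eef_rot: [-180.0, -25.0, 1.3]
force: [-0.4, 0.3, 1.0]
width: 0.0136
grasp_force: 39.0
```

Call:
move_arm:
  deltas:
    - [0, 0, 0, 0, 0, 0, -1]
    - [0, 0, 0, 0, 0, 0, -1]
    - [0, 0, 0, 0, 0, 0, -1]
    - [0, 0, 0, 0, 0, 0, -1]
    - [0, 0, 0, 0, 0, 0, -1]

```text
t: 9.8
tcp_pos: [0.5419, 0.1432, 0.1667]
eef_rot: [-180.0, -25.0, 1.3]
force: [-0.9, -0.6, 0.4]
width: 0.0133
grasp_force: 39.0
```

```bash
python3 nxt.py; python3 - <<'E'
from h import *
f=save('side','s5');w=save('wrist','w5');c=save('scene','sc5')
s,k=np.sin(np.radians(25)),np.cos(np.radians(25));u=np.array([-s,-s*.0227,k]);F=np.array([.54,.143,.17])
for g in(f,w,c): print(proj(g,[F-.048*u,F,F+.048*u,F+[0,.045,0],F-[0,.045,0]]).round(1).tolist())
a=cv2.resize(f['img'][80:200,270:390],(400,400),interpolation=cv2.INTER_CUBIC)
b=cv2.resize(w['img'][100:340,200:440],(400,400),interpolation=cv2.INTER_CUBIC)
cv2.imwrite('pics/c7.png',np.hstack([a,b])[:,:,::-1])
E
```

```text
9.8 [0.5419 0.1432 0.1667] [-180.   -25.     1.3] [  8.9  -8.5 107.7  -3.9  56.   99.1] u [-0.423 -0.01   0.906] mid [0.5397 0.1431 0.1714] w 0.01328484099710426 38.9538037776947 F [-0.87035078 -0.63988015  0.36382461]
to focus, tool share [-0.0011  0.0004  0.0045]
to 60mm before [-0.1823 -0.0042 -0.0801]
[[315.5, 154.7], [308.5, 141.2], [301.1, 127.0], [306.9, 134.4], [310.2, 148.4]]
[[320.4, 211.6], [320.1, 235.1], [319.8, 275.0], [248.5, 233.4], [392.0, 236.8]]
[[237.6, 208.9], [236.6, 197.2], [235.4, 184.6], [216.8, 199.3], [256.0, 195.1]]
```

View pics/c7.png

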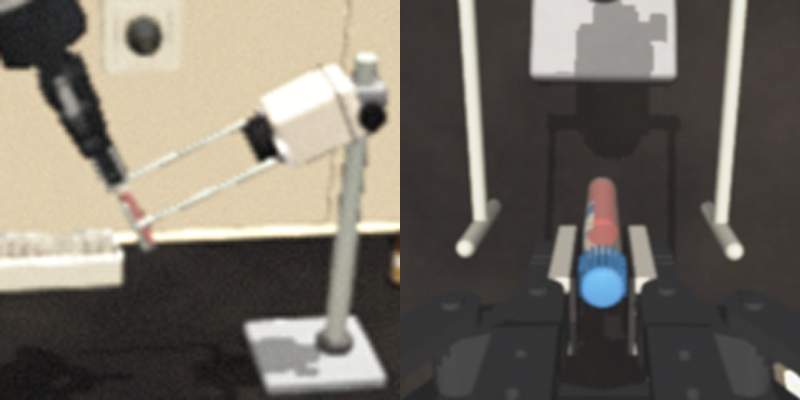

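The tube is midway between the crossbars and parallel to them, and nothing touches the prongs:

| View | Feature | Seen | Expected |
|---|---|---|---|
| Wrist | cap | (322,272) | (320,275) |
| Wrist | foot | (321,208) | (320,212) |
| Wrist | crossbar centres | (248,237), (393,237) | (248,233), (392,237) |
| Side | foot | (314,153.5) | (315.5,154.7) |

Every point is within a few millimetres, so I'm handing in.

```bash
python3 -c "
from bench import job_done
print(job_done())"
```

```text
the job is handed in; nothing more can be done
None
```

The tube is held motionless at the camera's focus, cap up and parallel to the crossbars, within a few mm by the pictures. I handed the job in after about 10 s of robot time; no verdict was returned.

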